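Tuck a tray lid under the weighted arm of the lid rack

ROBOT

A 7-joint arm with a two-finger parallel gripper is mounted at the origin on the work surface. World frame = base frame: x ahead of the robot, y to its left, z up, the work surface at z = 0. Lengths are in m, angles in rad, forces in N, time in s.
With the tool pointing down it reaches from about 0.425 to 0.975 m from the base axis. Payload 16.7 kg.
Tool frame: the origin (TCP) lies midway between the tips of the shut fingers; the grasp point (between the pads) lies 19 mm behind it (robot.grasp_offset is the distance from the TCP to the grasp point, in m); z points along the fingers, y is the direction in which the jaws open and shut (so a half turn about z gives the same grasp; the last joint's range is limited). The gripper opens to 85 mm and grips with 20 to 120 N. Pads are 22 mm wide; open, the fingers measure 114 mm over their backs; the gripper's body (76 mm by 85 mm) begins 54 mm behind the grasp point. The pads swing forward as they close: fully open they stand 13 mm farther back than shut.
Start: joints at [-1.302, 0.426, 0.074, 1.606, -0.034, 1.111, -0.067], TCP at [0.274, 0.617, 0.231] pointing down, gripper open.
Joint ranges: [-2.85, 2.85], [-0.5, 2.14], [-1.23, 1.37], [0.21, 2.46], [-1.02, 4.16], [0.16, 2.05], [-2.73, 2.73]. Speed limits (rad/s): [1.89, 1.89, 2.39, 2.39, 3.01, 3.01, 3.01].

INTERFACE

Orientations are given as a unit quaternion [w, x, y, z].
In Python, from bench import robot gives the robot as it stands.
- The arm moves only by the tool send_rows, never from a script. Its argument "series" is a list that holds one entry, the list of rows, each a list of 6 numbers: the shift along the tool's x, y, z in mm, then the turn, a rotation vector about the tool's x, y, z in rad. In form: [[[dx, dy, dz, wx, wy, wz], ...]]. A call has 1 to 12 rows; each row is the pose to reach, as a shift and turn from the pose commanded when the call began, along the tool's axes at that moment; what a row does not reach only later rows make up. A row lasts 1/8 s, in which the tool goes at most 62.5 mm and 10.7 degrees, less where a joint would pass 70% of its speed; a pose out of reach is approached as far as the arm can. A call with a gripper value outside its range is refused whole. "gripper" is the finger opening in mm, from 0 to 85.4, set as the call begins (left out, the last holds). The fingers move at their own pace and stop on an object; "newtons" is the grip in N (left out, the last holds). Time passes only in rows, so rows that repeat a pose let the fingers close. It gives the time, the measured TCP pose, the force and the opening at its end, in the units of the state.
- robot.sense(): the state, without advancing time (a new reading comes with each control period).
- robot.snapshot(name): name is "scene" or "top" or "wrist"; returns (picture, depth): 480x640x3 uint8, red, green, blue; 480x640 float32, m along the optical axis (not along the pixel's ray), 0 where there is no reading.
- robot.camera_info(name): a dict with "fx", "fy", "cx", "cy" (pixels), "R" (3x3) and "t" (3): a world point X has camera coordinates R X + t. Camera axes: x right, y down, z forward; pixel columns grow to the right and rows downward; lengths in m; the calibration is good to about 2 mm. A picture is of the moment at which its call begins: read the wrist's pose just before it. camera_info takes no time and is no camera call; for the wrist camera it gives the pose at the moment of the call.
- robot.job_done(): hands the job in, once; it reports no verdict.
The state is a dict: "time_s": time; "joint_pos": joint angles; "joint_vel": joint speeds; "effort": joint torques, N m; "ee_pos": TCP position; "tool_rot": TCP orientation; "ft_force": force on the tool from outside, world axes, zero at the start; "wrist_torque": the same for the moment, N m; "grip_width": finger opening in m.
Only numpy, scipy, OpenCV 4.12 (cv2) and the standard library are available. Lean on these libraries where they do the work, as an engineer would, in place of code of your own. Each camera call takes 0.05 s, during which the arm holds its last target.

TASK

Put the loose tray lid into the lane of the lid rack that still has room: slide it along the deck, nose under that lane's weighted arm, gently until you feel the end stop, so that it drops in behind the sill and lies flat on the short pile with the arm resting on it. Do not ram it against the stop, and leave the full pile and everything else on the table where they are.

Things in the scene. Friction and masses are not known exactly. Their poses are not given: they have to be found in the camera images.
- lid_center (a point): The loose lid: a flat white rigid plastic tray lid, 100 mm long (its x), 60 mm wide (its y), 8 mm thick, about 70 g, lying flat on the table to the right of the rack. This point is its centre, 4 mm above its underside. Its ends and faces are alike.
- lid: The same lid; origin at the centre of its underside.
- rack: Fixed aluminium lid rack with two equal lanes. Origin on the table, midway between the lanes; x = feed direction, away from the robot, y left, z up. 250 mm wide, x from -100 to 165 mm. From x = -100 to about 0 mm a flat deck shared by both lanes, top 34 mm above the table; beyond it two sunken wells for the lids, then the arms' hinges.
- lane_left (a point): Point of the rack on the left lane's centre line (rack x = 0, y = +70 mm), at deck height. Beyond it the well: floor 15 mm above the table, 66 mm wide between walls with tops at 46 mm. From x = 0 back to -30 mm the walls flare out on the deck (mouth 87 mm, same tops) and guide a lid pushed along the deck.
- lane_right (a point): The same for the right lane (rack y = -70 mm). In each lane a steel insert carries the sill (the step down from the deck) and two rigid end-stop posts 102 mm beyond it. It is clamped anywhere from 15 mm before to 15 mm past the nominal place (sill at rack x = 0), each lane differently and not measured: feel for the stop.
- presser_left (a joint): Hinge angle (rad) of the weighted steel arm over the left lane; larger = raised. About 0.16 on two lids, 0.27 on three, 0.50 on five. Hinged behind the end stops (rack x = 136 mm, 40 mm high), it reaches back over the pile and bears on it by its weight, 2 to 4 N. It swings freely and falls back if let go; it settles on its pile in the first half second.
- presser_right (a joint): The same for the arm over the right lane. One lane, left or right, holds two lids (top 3 mm below the sill: room for one more), the other five (full). A lid has 2 mm to spare between sill and end stop: its tail drops off the sill only when its nose is at the end stop and the pusher has backed off.
- skid_left (a point): Underside of the left arm's 34 mm wide skid, where it bears on the pile, at rack x about 66 mm. From it a polished ramp rises towards the robot to a tip at rack x about 20 mm, above deck height: a lid pushed along the deck into the ramp lifts the arm and slips under (some 2 to 10 N of push). The weight on top is at most 125 mm above the table.
- skid_right (a point): The same for the right arm.
- pile_tall: The full pile of five lids (100 x 60 x 40 mm, moves as one) in one of the lanes: its top stands 21 mm above the sill. Origin at the centre of its underside. The short pile in the other lane is two of the same lids (16 mm).
- core: Bystander: cardboard film core (a short tube 80 mm across, 50 mm tall). Leave it alone.
- spray: Bystander: white bottle, 190 mm tall, 66 mm across. Leave it alone.
- wrench: Bystander: steel wrench, 160 mm long, lying flat. Leave it alone.
- tray: Bystander: black open plastic tray, 140 x 100 x 40 mm. Leave it alone.
- pot: Bystander: steel cup, 90 mm tall, 76 mm across. Leave it alone.
- scraper: Bystander: black spatula-like scraper, 200 mm long, lying flat. Leave it alone.
- tape: Bystander: clear ring-shaped roll, 90 mm across, 24 mm tall. Leave it alone.
Things that resemble listed ones, but are neither listed nor needed, are in the scene too. What is shaped like the lid but green or red is not meant.

How it is judged:
By the outcome, as a careful person would: the job done as asked, in the order asked, and still so for the second after the job is handed in, with the robot touching nothing.
It also fails if it takes over 58 s, if anything falls off the work surface, if the arm or the gripper's body presses on something with over 40 N, if the wrist force passes 120 N, or if a joint passes its speed limit or range.

## Working session

There is one attempt and no reset: what is moved stays moved. The work goes in short steps, Python scripts to look and compute and a tool call to move; the robot and the scene stay as the last step left them, time stands still between calls to the robot, and variables do not carry over. Pictures are saved under pics/ and viewed, and the job is handed in when it is done.

Besides the shell and the picture viewer there is one more tool, called after "Request:" by a JSON object that holds its "op" and its "data". send_rows: Moves the arm, as the interface text tells. Its arguments: {"type":"object","properties":{"series":{"type":"array","items":{"type":"array","items":{"type":"array","items":{"type":"number"}}}},"gripper":{"type":"number"},"newtons":{"type":"number"}},"required":["series"]}

```bash
ls; mkdir -p pics
python3 - <<'E'
from bench import robot
import cv2,numpy as np
print(robot.sense())
for n in ("scene","top","wrist"):
    ci=robot.camera_info(n); p,d=robot.snapshot(n)
    print(n,{k:np.round(np.array(v),4).tolist() for k,v in ci.items()})
    cv2.imwrite(f"pics/{n}0.png",p[:,:,::-1]); np.save(f"pics/{n}0d.npy",d)
E
```

```text
pics
{'time_s': 0.0, 'joint_pos': array([-1.30247844,  0.42671935,  0.0738469 ,  1.60664724, -0.03410797,
        1.11079952, -0.06706822]), 'joint_vel': array([ 0.00288141,  0.00111124,  0.00073945,  0.00033694, -0.00014796,
       -0.00092651,  0.00117054]), 'effort': array([ 3.97475878e-04, -9.49808121e+01,  3.76073509e+00, -4.63529313e+01,
        1.91544299e-02,  1.00201654e-02, -2.41413225e-06]), 'ee_pos': array([0.27374252, 0.6165307 , 0.23060116]), 'tool_rot': array([-9.30235324e-05,  2.07393142e-01,  9.78257457e-01, -6.50471632e-04]), 'ft_force': array([-0.15342714,  0.29754768, -0.37890493]), 'wrist_torque': array([ 0.02478742, -0.02701646,  0.00548109]), 'grip_width': 0.08547399949420609}
scene {'fx': 482.577, 'fy': 482.577, 'cx': 324.1282, 'cy': 247.5526, 'R': [[-0.2446, 0.9696, -0.0047], [0.7145, 0.177, -0.6769], [-0.6555, -0.1689, -0.736]], 't': [0.1193, -0.2966, 1.5171]}
top {'fx': 436.5633, 'fy': 436.5633, 'cx': 317.2679, 'cy': 244.884, 'R': [[0.026, -0.9996, 0.0119], [-0.998, -0.0266, -0.0565], [0.0568, -0.0104, -0.9983]], 't': [-0.0304, 0.4889, 1.223]}
wrist {'fx': 381.7601, 'fy': 381.7601, 'cx': 312.4425, 'cy': 239.1037, 'R': [[0.4059, 0.9139, -0.001], [0.8816, -0.3913, 0.2639], [0.2407, -0.108, -0.9646]], 't': [-0.6751, -0.0354, 0.3788]}
```

View pics/scene0.png

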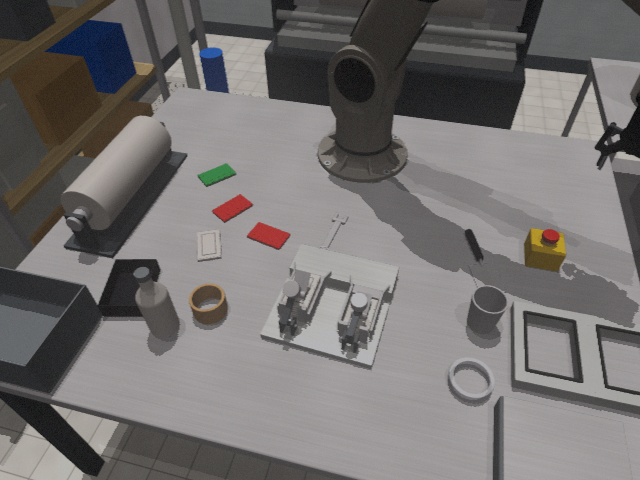

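View pics/top0.png

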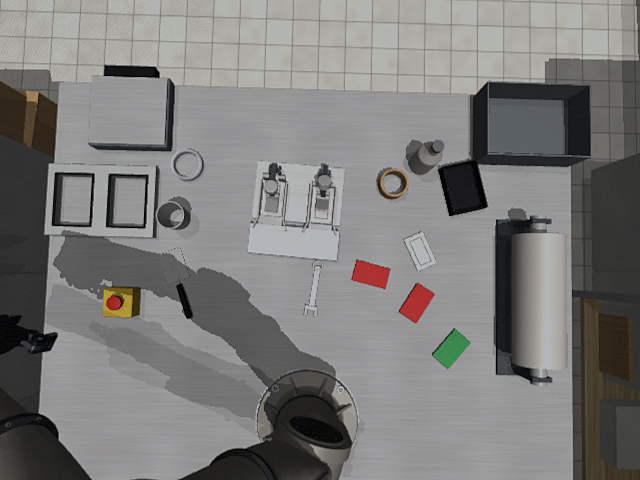

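The only white lid-shaped thing is at top (420,251) and scene (208,245). The possible confusions in the top view are red at (371,274) and (416,302) and green at (451,348). I'll check the choice in close crops, along with the rack.

Run:
```python
import cv2,numpy as np
t=cv2.imread("pics/top0.png");s=cv2.imread("pics/scene0.png")
a=cv2.resize(t[145:275,235:365],(400,400),interpolation=cv2.INTER_CUBIC)
b=cv2.resize(s[235:365,255:405],(400,346),interpolation=cv2.INTER_CUBIC); b=cv2.copyMakeBorder(b,0,54,0,0,0)
cv2.imwrite("pics/c1.png",np.hstack([a,b]))
a=cv2.resize(t[220:280,390:450],(400,400),interpolation=cv2.INTER_CUBIC)
b=cv2.resize(s[215:275,180:240],(400,400),interpolation=cv2.INTER_CUBIC)
cv2.imwrite("pics/c2.png",np.hstack([a,b]))
```

```text
(no output)
```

View pics/c1.png

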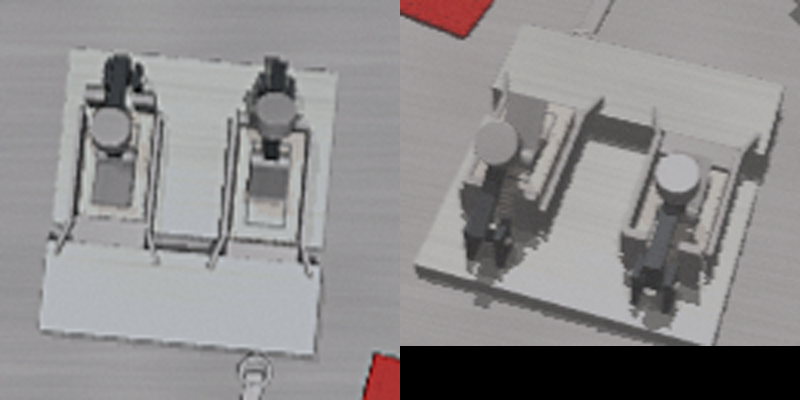

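View pics/c2.png

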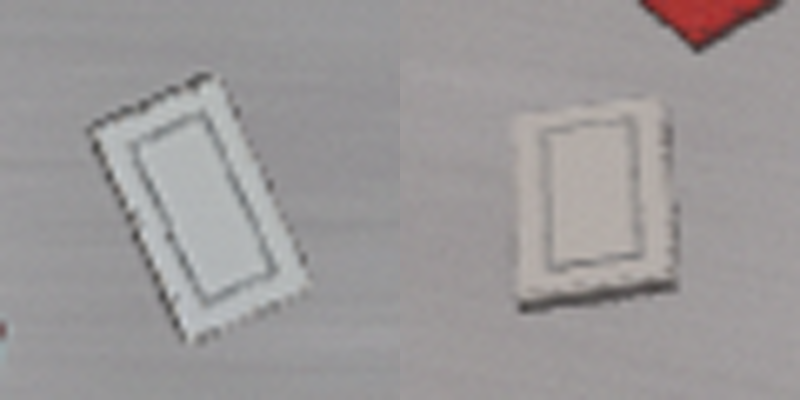

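View pics/wrist0.png

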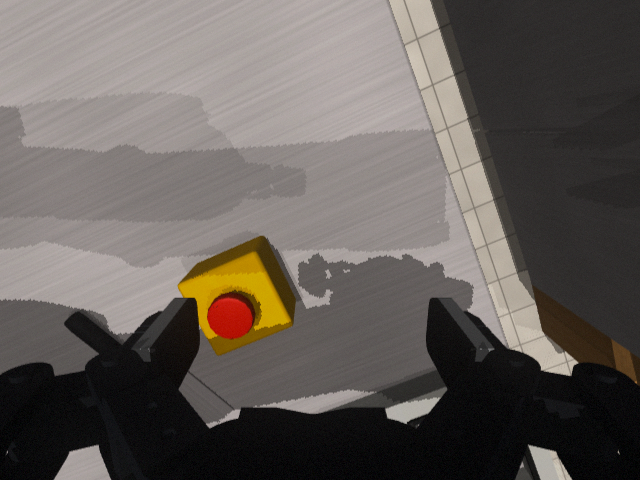

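The crops confirm the lid: white, about 100x60, with a plain face. In the rack, the two arms stand at different heights. Next I'll measure the lid corners in both views, plus the rack from depth.

```bash
cat > h.py <<'E'
import numpy as np,cv2
def save(robot,n,tag):
    ci=robot.camera_info(n); p,d=robot.snapshot(n)
    cv2.imwrite(f"pics/{tag}.png",p[:,:,::-1]); np.savez(f"pics/{tag}.npz",p=p,d=d,**{k:np.array(v) for k,v in ci.items()})
def load(tag): return dict(np.load(f"pics/{tag}.npz"))
def cloud(c):
    v,u=np.mgrid[:480,:640]; d=c['d']
    P=np.stack([(u-c['cx'])/c['fx']*d,(v-c['cy'])/c['fy']*d,d],-1)
    return (P-c['t'])@c['R']   # R^T (P-t)
def ray(c,uv,z):
    uv=np.atleast_2d(uv).astype(float)
    r=np.stack([(uv[:,0]-c['cx'])/c['fx'],(uv[:,1]-c['cy'])/c['fy'],np.ones(len(uv))],-1)@c['R']
    o=-c['R'].T@c['t']
    return o+r*((z-o[2])/r[:,2])[:,None]
def proj(c,X):
    q=np.atleast_2d(X)@c['R'].T+c['t']; return np.stack([q[:,0]/q[:,2]*c['fx']+c['cx'],q[:,1]/q[:,2]*c['fy']+c['cy']],-1)
def tri(c1,u1,c2,u2):
    A=[]
    for c,u in((c1,u1),(c2,u2)):
        K=np.array([[c['fx'],0,c['cx']],[0,c['fy'],c['cy']],[0,0,1.]]); A.append(K@np.c_[c['R'],c['t']])
    X=cv2.triangulatePoints(A[0],A[1],np.array(u1,float).T.copy(),np.array(u2,float).T.copy()); return (X[:3]/X[3]).T
E
python3 - <<'E'
from bench import robot
from h import *
save(robot,"top","top1");save(robot,"scene","scene1")
t=load("top1");s=load("scene1")
def quad(c,box):
    x0,x1,y0,y1=box; im=cv2.cvtColor(c['p'],cv2.COLOR_RGB2GRAY)[y0:y1,x0:x1]
    im=cv2.resize(im,None,fx=4,fy=4,interpolation=cv2.INTER_CUBIC)
    th,m=cv2.threshold(cv2.GaussianBlur(im,(5,5),0),0,255,cv2.THRESH_OTSU)
    cs,_=cv2.findContours(m,cv2.RETR_EXTERNAL,cv2.CHAIN_APPROX_NONE); k=max(cs,key=cv2.contourArea)
    q=cv2.minAreaRect(k); ap=cv2.approxPolyDP(cv2.convexHull(k),12,True)[:,0]
    return (ap+.5)/4-.5+[x0,y0],cv2.contourArea(k)/16
for n,c,b in(("top",t,(395,445,225,277)),("scene",s,(190,228,224,264))):
    q,a=quad(c,b);print(n,a,np.round(q,1).tolist())
    X=ray(c,q,0.008);print(np.round(X,4).tolist(),[round(float(np.linalg.norm(X[i]-X[i-1])),4) for i in range(len(X))],X.mean(0))
    P=cloud(c); m=cv2.fillConvexPoly(np.zeros((480,640),np.uint8),q.round().astype(np.int32),1); m=cv2.erode(m,np.ones((5,5)))>0
    print('depth z',np.median(P[m],0))
P=cloud(t)
# table height
print('table',np.median(P[270:310,330:345].reshape(-1,3),0),np.median(P[225:240,360:390,2]))
print('deck',np.median(P[235:250,260:330].reshape(-1,3),0))
np.set_printoptions(linewidth=250)
print((P[158:232:3,250:346:3,2]*1000).round().astype(int))
E
```

```text
top 645.75 [[421.9, 231.6], [435.9, 262.1], [418.1, 270.6], [404.1, 239.6]]
[[0.5358, -0.3158, 0.008], [0.4496, -0.3569, 0.008], [0.4241, -0.3065, 0.008], [0.5115, -0.2652, 0.008]] [0.0561, 0.0954, 0.0565, 0.0966] [ 0.48025785 -0.31107552  0.008     ]
depth z [ 0.47961797 -0.31123773  0.00834707]
scene 1500.5625 [[227.4, 223.6], [227.4, 263.4], [189.6, 263.4], [189.6, 223.6]]
[[0.4044, -0.2887, 0.008], [0.5362, -0.2358, 0.008], [0.5589, -0.327, 0.008], [0.4288, -0.3872, 0.008]] [0.1015, 0.142, 0.094, 0.1433] [ 0.48207639 -0.30967137  0.008     ]
depth z [ 0.48316107 -0.30896806  0.00517506]
table [ 3.65255402e-01 -7.69721643e-02  4.09821522e-05] -0.000209265310745846
deck [0.49455792 0.04531044 0.03382933]
[[   1    1   -3   -2    3    1   -2   -1   -2    3    0    1   -1   -1   -2    3   -1    3    0    1    3   -2 1249   -5   -1   -4    2    1    0   -3    1    0]
 [   4    2    1   16   15   14   13   12   -2    1   -3   -1    1   -5    3   -4    2    2   -3   -2   -2    0    0   -3   -1   -2    2    2    1    4    1   -2]
 [  -1   -4    0   14   16   17   13   61   77    8   18  
[... 2991 characters left out ...]
8   59   58   53   57   55   44   14    0   -1]
 [  -1   -7   38   31   35   33   32   34   32   34   35   50   -2    1    1   13   16   16   13 1249   50   54   54   54   57   54   59   53   48   17    0    0]
 [  35   45   33   37   40   33   36   32   29   35   34   -2   -1   -3    1   -3    0    2    2   41   33   33   37   36   35   34   26   15   12 1249   -2    1]
 [  34   37   35   32   35   32   33   35   37   37   31   38   36   29   35   35   36   32   41    1   30   32   33   33   33   33   32   37   47    1    0   -1]
 [  33   30   33   31   37   31   33   33   31   31   32   37   34   30   37   34   33   35   41   32   30   31   36   30   34   33   31   35   43   -2    5    1]]
```

Run:
```python
from h import *
t=load("top1");s=load("scene1")
qt=np.array([[421.9,231.6],[435.9,262.1],[418.1,270.6],[404.1,239.6]])
qs=np.array([[196.8,232.3],[219.7,229.7],[221.2,257.8],[197.7,260]])
print('scene rays',ray(s,qs,.008).round(4).tolist())
print('tri centre',tri(t,[qt.mean(0)],s,[qs.mean(0)]))
# deck mask: top view height 26..40, largest component
P=cloud(t); z=cv2.medianBlur(P[...,2].astype(np.float32),5)
m=((z>.026)&(z<.042)).astype(np.uint8); m[:226]=0; m[:,:240]=0; m[:,350:]=0
m=cv2.morphologyEx(m,cv2.MORPH_OPEN,np.ones((3,3)))
cs,_=cv2.findContours(m,cv2.RETR_EXTERNAL,cv2.CHAIN_APPROX_NONE);k=max(cs,key=cv2.contourArea)
print(cv2.boundingRect(k))
hull=cv2.convexHull(k)[:,0]
# front edge fit: lowest pixel per column
def line(pts):
    vx,vy,x,y=cv2.fitLine(pts.astype(np.float32),cv2.DIST_HUBER,0,.01,.01).ravel(); return np.array([vx,vy]),np.array([x,y])
f=np.array([[u,np.where(m[:,u])[0].max()+.5] for u in range(254,334)])
X=ray(t,f,.034); d,c=line(X[:,:2]); print('front dir',d,np.degrees(np.arctan2(d[1],d[0])),c)
l=np.array([[np.where(m[v])[0].min()-.5,v] for v in range(234,248)]);r=np.array([[np.where(m[v])[0].max()+.5,v] for v in range(238,256)])
dl,cl=line(ray(t,l,.034)[:,:2]);dr,cr=line(ray(t,r,.034)[:,:2]); print('L',dl,cl,'R',dr,cr)
# rack frame
if d[1]<0:d=-d
yax=d; xax=np.array([d[1],-d[0]])
print('width',(cl-cr)@yax,'x',xax)
o=c+ (((cl+cr)/2-c)@yax)*yax + .1*xax
yaw=np.arctan2(xax[1],xax[0]);print('origin',o,'yaw',yaw,np.degrees(yaw),'lane left',o+.07*yax)
np.savez('rack.npz',o=o,xax=xax,yax=yax)
```

```text
scene rays [[0.4544, -0.3549, 0.008], [0.4308, -0.2999, 0.008], [0.5227, -0.2578, 0.008], [0.5437, -0.3121, 0.008]]
tri centre [[ 0.48035648 -0.31259437 -0.00279285]]
(248, 226, 91, 34)
front dir [0.96172833 0.27400485] 15.902717 [0.22569734 0.05044143]
L [ 0.9983184  -0.05796924] [0.4954425  0.17545775] R [ 0.996606   -0.08231973] [ 0.48564267 -0.07443213]
width 0.07789582 x [ 0.27400485 -0.96172833]
origin [0.4980777 0.0240655] yaw -1.2932415 -74.097275 lane left [0.5653987  0.04324584]
```

Run:
```python
from h import *
t=load("top1");P=cloud(t)
g=cv2.cvtColor(t['p'],cv2.COLOR_RGB2GRAY).astype(float)
# front edge: strongest gradient along columns near expected
f=[]
for u in range(253,334):
    e=252.3+(u-248)*(8.1/89.7); vs=np.arange(int(e)-5,int(e)+6); d=np.diff(g[vs,u]); i=np.argmin(d); f.append([u,vs[i]+.5])
f=np.array(f);print(f[::8].tolist())
X=ray(t,f,.034)[:,:2]
vx,vy,x,y=cv2.fitLine(X.astype(np.float32),cv2.DIST_HUBER,0,.001,.001).ravel()
d=np.array([vx,vy]);d*=np.sign(d[1]);c=np.array([x,y]);xax=np.array([d[1],-d[0]]);print(d,c,np.degrees(np.arctan2(xax[1],xax[0])))
cl=np.array([.49544,.17546]);cr=np.array([.48564,-.07443]);print('width',(cl-cr)@d)
o=c+(((cl+cr)/2-c)@d)*d+.1*xax
print('origin',o,'laneL',o+.07*d); np.savez('rack.npz',o=o,xax=xax,yax=d)
# heights in rack frame, left lane
Q=P.reshape(-1,3);XY=Q[:,:2]-o; rx=XY@xax; ry=XY@d
ok=(abs(ry-.07)<.2)&(Q[:,2]>-.02)&(Q[:,2]<.3)
for y0 in(.045,.07,.095,-.045,-.07,-.095):
    print(y0,[(int(a*1000),int(np.median(Q[k,2])*1000)) for a in np.arange(-.105,.17,.01) for k in [(abs(rx-a)<.005)&(abs(ry-y0)<.004)&ok] if k.sum()>2])
```

```text
[[253.0, 251.5], [261.0, 252.5], [269.0, 253.5], [277.0, 254.5], [285.0, 254.5], [293.0, 255.5], [301.0, 256.5], [309.0, 257.5], [317.0, 258.5], [325.0, 258.5], [333.0, 259.5]]
[0.06911743 0.99760854] [0.45632482 0.04932038] -3.9632964
width 0.24996974945425987
origin [0.55633149 0.04595676] laneL [0.56116971 0.11578936]
0.045 [(-105, 0), (-95, 32), (-85, 34), (-75, 34), (-65, 32), (-55, 34), (-45, 33), (-35, 31), (-25, 34), (-15, 32), (-5, 33), (4, 31), (14, 30), (24, 29), (34, 29), (44, 30), (54, 30), (64, 29), (74, 29), (84, 31), (94, 29), (104, 35), (114, 63), (124, 14), (134, 14), (144, 15), (154, 13), (164, 7)]
0.07 [(-105, 0), (-95, 32), (-85, 34), (-75, 33), (-65, 33), (-55, 35), (-45, 33), (-35, 33), (-25, 34), (-15, 33), (-5, 33), (4, 31), (14, 31), (24, 55), (34, 47), (44, 42), (54, 44), (64, 107), (74, 108), (84, 106), (94, 93), (104, 80), (114, 79), (124, 74), (134, 74), (144, 75), (164, 12)]
0.095 [(-105, 0), (-95, 33), (-85, 32), (-75, 34), (-65, 33), (-55, 32), (-45, 34), (-35, 34), (-25, 33), (-15, 35), (-5, 34), (4, 30), (14, 29), (24, 30), (34, 29), (44, 30), (54, 
[... 315 characters left out ...]
1), (84, 53), (94, 54), (104, 61), (114, 13), (124, 13), (134, 15), (144, 13), (154, 15), (164, 10)]
-0.07 [(-105, 7), (-95, 34), (-85, 32), (-75, 33), (-65, 34), (-55, 33), (-45, 33), (-35, 34), (-25, 33), (-15, 33), (-5, 35), (4, 55), (14, 54), (24, 54), (34, 90), (44, 81), (54, 68), (64, 70), (74, 88), (84, 123), (94, 129), (104, 122), (114, 115), (124, 85), (134, 80), (144, 75), (154, 71)]
-0.095 [(-105, 1), (-95, 34), (-85, 33), (-75, 37), (-65, 33), (-55, 33), (-45, 32), (-35, 34), (-25, 34), (-15, 33), (-5, 32), (4, 54), (14, 53), (24, 55), (34, 54), (44, 54), (54, 56), (64, 52), (74, 54), (84, 56), (94, 54), (104, 62), (114, 14), (124, 15), (134, 15), (144, 14), (154, 14), (164, 15)]
```

Findings so far:
- The left lane is the short one: pile top about 30 mm, against 54 mm on the right.
- The rack origin is at about (0.556, 0.046), with yaw -4.0°.
- The lid is near (0.480, -0.311).

Next I'll move over the lid for a wrist look.

```bash
cat >> h.py <<'E'
from scipy.spatial.transform import Rotation as Rn
def tool(st): 
    q=st['tool_rot']; return Rn.from_quat([q[1],q[2],q[3],q[0]]),np.array(st['ee_pos'])
def rel(st,p,xang,tilt=0):
    """row needed to bring TCP to p, tool down with tool x at world angle xang (deg)"""
    R,p0=tool(st); c,s=np.cos(np.radians(xang)),np.sin(np.radians(xang))
    T=Rn.from_matrix(np.array([[c,s,0],[s,-c,0],[0,0,-1]]).T) * Rn.from_rotvec([0,tilt,0])
    return np.round(R.inv().apply(np.array(p)-p0)*1000,1),np.round((R.inv()*T).as_rotvec(),4)
E
python3 - <<'E'
from bench import robot
from h import *
st=robot.sense();R,p=tool(st);ci=robot.camera_info("wrist");Rc=np.array(ci['R']);cp=-Rc.T@np.array(ci['t'])
print('cam in tool',R.inv().apply(cp-p),'cam dir',R.inv().apply(Rc[2]),'img right',R.inv().apply(Rc[0]))
for w in ([.42,.45,.25],[.5,.2,.25],[.53,-.08,.25],[.48,-.311,.22]): print(w,rel(st,w,205.4))
E
```

```text
cam in tool [ 0.06567929  0.00065935 -0.14330907] cam dir [-2.63760932e-01  6.42716936e-05  9.64588081e-01] img right [-1.90391971e-04  9.99999975e-01 -1.18692795e-04]
[0.42, 0.45, 0.25] (array([-201.3,  -93.1,  -19. ]), array([-6.000e-04, -2.000e-04, -8.611e-01]))
[0.5, 0.2, 0.25] (array([-375.8, -289.1,  -18.8]), array([-6.000e-04, -2.000e-04, -8.611e-01]))
[0.53, -0.08, 0.25] (array([-516.9, -532.9,  -18.7]), array([-6.000e-04, -2.000e-04, -8.611e-01]))
[0.48, -0.311, 0.22] (array([-564.9, -764.3,   11.5]), array([-6.000e-04, -2.000e-04, -8.611e-01]))
```

Request:
{"op": "send_rows", "data": {"series": [[[-50,-23,-5,0,0,0],[-100,-46,-10,0,0,0],[-150,-70,-15,0,0,0],[-201,-93,-19,0,0,0],[-236,-132,-19,0,0,0],[-271,-171,-19,0,0,0],[-306,-211,-19,0,0,0],[-341,-250,-19,0,0,0],[-376,-289,-19,0,0,0],[-404,-338,-19,0,0,0],[-432,-387,-19,0,0,0],[-460,-436,-19,0,0,0]]]}}

```text
time_s: 1.75
ee_pos: [0.5173, 0.03, 0.2505]
tool_rot: [0.0, 0.207, 0.978, 0.0]
ft_force: [1.8, -0.3, -0.2]
grip_width: 0.0853
```

Run:
```python
from bench import robot
from h import *
st=robot.sense();print(st['time_s'],st['ee_pos'],st['ft_force'],st['joint_pos'])
for w in ([.53,-.08,.25],[.48,-.311,.19]): print(w,rel(st,w,205.4))
```

```text
1.75 [0.51733292 0.02995955 0.25050974] [ 1.81857449 -0.25922985 -0.22582527] [-0.52637344  0.1502051   0.38558853  1.94994414 -0.06504926  1.05276846
  1.04057168]
[0.53, -0.08, 0.25] (array([-56.2, -95.4,   0.5]), array([ 3.00e-04,  5.00e-04, -8.61e-01]))
[0.48, -0.311, 0.19] (array([-104.2, -326.8,   60.4]), array([ 3.00e-04,  5.00e-04, -8.61e-01]))
```

Request:
{"op": "send_rows", "data": {"series": [[[-28,-48,0,0,0,-0.15],[-56,-95,5,0,0,-0.3],[-68,-145,15,0,0,-0.45],[-80,-195,25,0,0,-0.6],[-92,-245,35,0,0,-0.75],[-100,-290,48,0,0,-0.861],[-104,-327,60,0,0,-0.861],[-104,-327,60,0,0,-0.861]]]}}

```text
time_s: 2.75
ee_pos: [0.4778, -0.312, 0.1895]
tool_rot: [-0.001, -0.217, 0.976, -0.0]
ft_force: [-0.2, 0.4, 0.3]
grip_width: 0.0852
```

Run:
```python
from bench import robot
from h import *
st=robot.sense();print(st['time_s'],st['ee_pos'],st['ft_force'],st['joint_pos'],tool(st)[0].as_matrix()[:,0])
save(robot,"wrist","w1")
```

```text
2.75 [ 0.47778817 -0.31197696  0.18954164] [-0.18718965  0.37768473  0.28507336] [ 0.09118822  0.32095333  0.45907138  1.90651335 -0.17064764  0.95362402
  2.63862165] [-0.90539809 -0.42455988  0.00179248]
```

View pics/w1.png

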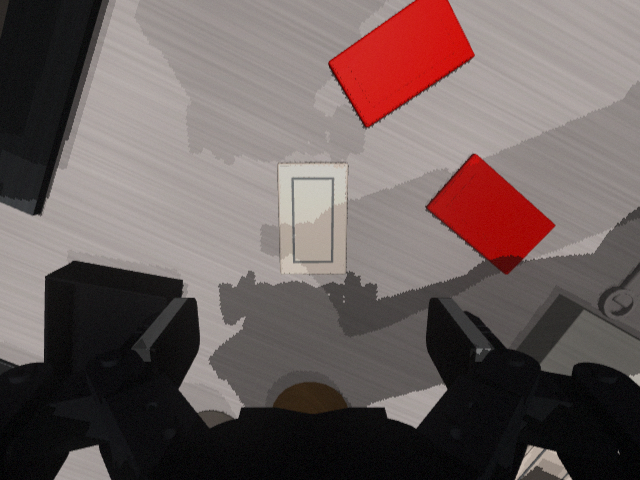

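The wrist view shows the white lid at (313,218), nearly aligned with the tool, with red plates to its right. Now the corners, and height against the other views.

Run:
```python
from bench import robot
from h import *
w=load("w1");t=load("top1");s=load("scene1")
g=cv2.cvtColor(w['p'],cv2.COLOR_RGB2GRAY).astype(float); hsv=cv2.cvtColor(w['p'],cv2.COLOR_RGB2HSV)
def ed(pts,dirv,sign):
    out=[]
    for p in pts:
        k=np.arange(-7,8); q=np.array(p)+k[:,None]*np.array(dirv); v=g[q[:,1].astype(int),q[:,0].astype(int)]
        d=np.diff(v)*sign; i=np.argmax(d); out.append(np.array(p)+(k[i]+.5)*np.array(dirv))
    return np.array(out)
sides=[ed([(u,163) for u in range(288,340,3)],(0,1),1),ed([(347,v) for v in range(172,266,4)],(1,0),-1),ed([(u,274) for u in range(290,338,3)],(0,1),-1),ed([(279,v) for v in range(172,266,4)],(1,0),1)]
L=[]
for e in sides:
    vx,vy,x,y=cv2.fitLine(e.astype(np.float32),cv2.DIST_HUBER,0,.01,.01).ravel(); n=np.array([-vy,vx]);L.append((n,n@[x,y]))
q=np.array([np.linalg.solve([L[i][0],L[(i+1)%4][0]],[L[i][1],L[(i+1)%4][1]]) for i in range(4)])
print(q.round(1).tolist())
X=ray(w,q,.008);print(X.round(4).tolist(),[round(float(np.linalg.norm(X[i]-X[i-1])),4) for i in range(4)]);c=X.mean(0);print(c)
dv=(X[0]+X[3]-X[1]-X[2])  ; print('dirs',np.degrees(np.arctan2(*(X[0]-X[1])[1::-1])),np.degrees(np.arctan2(*(X[3]-X[2])[1::-1])),np.degrees(np.arctan2(*(X[0]-X[3])[1::-1])))
qt=np.array([[421.9,231.6],[435.9,262.1],[418.1,270.6],[404.1,239.6]])
print('tri w+top',tri(w,[q.mean(0)],t,[qt.mean(0)]))
P=cloud(w);print('depth top',np.median(P[200:240,300:325].reshape(-1,3),0),'table',np.median(P[180:260,360:400,2]))
print('tip z?')
```

```text
[[346.79998779296875, 163.5], [345.20001220703125, 271.29998779296875], [280.5, 277.3999938964844], [277.3999938964844, 163.5]]
[[0.4271, -0.3042, 0.008], [0.5134, -0.2629, 0.008], [0.5436, -0.3134, 0.008], [0.4518, -0.3568, 0.008]] [0.0581, 0.0957, 0.0589, 0.1016]
[ 0.483993   -0.30933484  0.008     ]
dirs -154.4170639145623 -154.6995069931561 115.11228067743458
tri w+top [[ 0.48059695 -0.31023665  0.01249964]]
depth top [ 0.48251716 -0.31049089  0.00910016] table 0.0008028560157057661
tip z?
```

Run:
```python
from bench import robot
from h import *
st=robot.sense();print(rel(st,[.482,-.310,-.0025],205.4),st['joint_pos'][6])
```

```text
(array([ -3. ,  -1.2, 192.4]), array([ 0.0004, -0.0009, -0.0027])) 2.6372569560938968
```

Request:
{"op": "send_rows", "data": {"series": [[[-3,-1,50,0,0,0],[-3,-1,100,0,0,0],[-3,-1,140,0,0,0],[-3,-1,170,0,0,0],[-3,-1,182,0,0,0],[-3,-1,190,0,0,0],[-3,-1,192,0,0,0],[-3,-1,192,0,0,0]]]}}

```text
time_s: 3.8
ee_pos: [0.4834, -0.3091, -0.0009]
tool_rot: [0.0, -0.22, 0.976, -0.0]
ft_force: [-0.8, 0.3, -0.4]
grip_width: 0.0853
```

Request:
{"op": "send_rows", "data": {"series": [[[0,0,0,0,0,0],[0,0,0,0,0,0],[0,0,0,0,0,0],[0,0,0,0,0,0],[0,0,0,0,0,0],[0,0,0,0,0,0]]], "gripper": 50, "newtons": 25}}

```text
time_s: 4.55
ee_pos: [0.4832, -0.309, -0.001]
tool_rot: [0.0, -0.22, 0.976, -0.0]
ft_force: [-1.6, 1.0, 8.4]
grip_width: 0.059
```

Gripped (59 mm), with the tips touching the table lightly. Lifting.

Request:
{"op": "send_rows", "data": {"series": [[[0,0,-4,0,0,0],[0,0,-30,0,0,0],[0,0,-80,0,0,0],[0,0,-120,0,0,0],[0,0,-120,0,0,0]]]}}

```text
time_s: 5.18
ee_pos: [0.4844, -0.3098, 0.1215]
tool_rot: [0.002, -0.22, 0.976, -0.001]
ft_force: [0.2, 0.1, -1.6]
grip_width: 0.059
```

Run:
```python
from bench import robot
from h import *
save(robot,"wrist","w2")
st=robot.sense();print(st['time_s'],st['ee_pos'],st['ft_force'],st['grip_width'])
r=np.load('rack.npz');o,xa,ya=r['o'],r['xax'],r['yax']
for x,y,z in((-.055,-.06,.13),(-.055,.07,.13),(-.055,.07,.06)):
    print(rel(st,[*(o+x*xa+y*ya),z],176.04))
```

```text
5.225 [ 0.48352136 -0.30913203  0.11967262] [ 0.12515864 -0.45152678 -1.4721801 ] 0.05886498529272839
(array([-140.7,  264.2,  -10.5]), array([-0.0013,  0.0023,  0.5124]))
(array([-204.5,  377.5,  -10.6]), array([-0.0013,  0.0023,  0.5124]))
(array([-204.4,  377.6,   59.4]), array([-0.0013,  0.0023,  0.5124]))
```

View pics/w2.png

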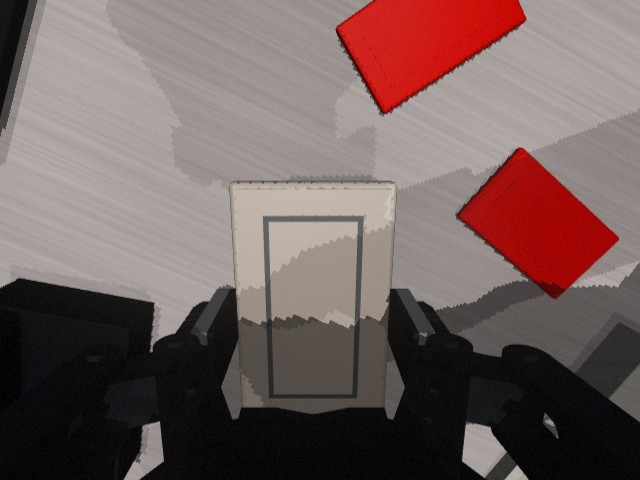

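The wrist view shows the lid held level between the pads: tail edge at row 182, sides at columns 231 and 396. I'll take its pose in the tool frame from depth.

Run:
```python
from bench import robot
from h import *
st=robot.sense();R,p=tool(st);w=load("w2");P=R.inv().apply((cloud(w)-p).reshape(-1,3)).reshape(480,640,3)*1000
A=P[200:280,245:385].reshape(-1,3);A=A[abs(A[:,2]-np.median(A[:,2]))<8]
G=np.c_[A[:,:2],np.ones(len(A))];k,*_=np.linalg.lstsq(G,A[:,2],rcond=None);print('z_tool top =',k)
zt=k[2]
def rt(uv):
    o=R.inv().apply(-w['R'].T@w['t']-p)*1000
    r=R.inv().apply(np.array([(uv[0]-w['cx'])/w['fx'],(uv[1]-w['cy'])/w['fy'],1])@w['R']); return o+r*(zt-o[2])/r[2]
for uv in((313,184),(231,184),(396,184),(387,380),(239,380)): print(uv,rt(uv).round(1))
```

```text
z_tool top = [ 1.12392231e-02  2.74276486e-03 -1.17462958e+01]
(313, 184) [ 48.5  -1.1 -11.7]
(231, 184) [ 48.5 -29.7 -11.7]
(396, 184) [ 48.5  27.8 -11.7]
(387, 380) [-30.3  28.7 -11.7]
(239, 380) [-30.3 -30.9 -11.7]
```

Request:
{"op": "send_rows", "data": {"series": [[[-25,47,-6,0,0,0.06],[-51,94,-10,0,0,0.13],[-77,141,-10,0,0,0.2],[-102,188,-10,0,0,0.27],[-128,236,-10,0,0,0.34],[-153,283,-10,0,0,0.41],[-179,330,-10,0,0,0.48],[-197,364,-5,0,0,0.512],[-204,377,10,0,0,0.512],[-204,377,45,0,0,0.512],[-204,377,60,0,0,0.512],[-204,377,60,0,0,0.512]]]}}

```text
time_s: 6.72
ee_pos: [0.5047, 0.1179, 0.0571]
tool_rot: [-0.001, 0.035, 0.999, -0.001]
ft_force: [-0.0, -0.9, -0.2]
grip_width: 0.0589
```

Run:
```python
from bench import robot
from h import *
save(robot,"wrist","w3");save(robot,"top","top3")
st=robot.sense();print(st['time_s'],st['ee_pos'],st['ft_force'],st['grip_width'],st['joint_pos'])
r=np.load('rack.npz');o,xa,ya=r['o'],r['xax'],r['yax']
print('rack pos',(st['ee_pos'][:2]-o)@xa,(st['ee_pos'][:2]-o)@ya)
for x,y,z in((-.055,.07,.0345),):
    print(rel(st,[*(o+x*xa+y*ya),z],176.04))
t=cv2.imread('pics/top3.png');cv2.imwrite('pics/c3.png',cv2.resize(t[145:275,235:365],(600,600),interpolation=cv2.INTER_CUBIC))
```

```text
6.825 [0.50584531 0.11850896 0.05873701] [-0.244066    0.26087912 -0.91708755] 0.05893128064668371 [-0.58145116  0.41991552  0.27626523  2.10481823 -0.18713453  0.6393779
  1.3236524 ]
rack pos -0.05538007382373857 0.06888921994317004
(array([-0.4,  1.1, 24.2]), array([-0.0001,  0.0002, -0.0007]))
```

View pics/w3.png

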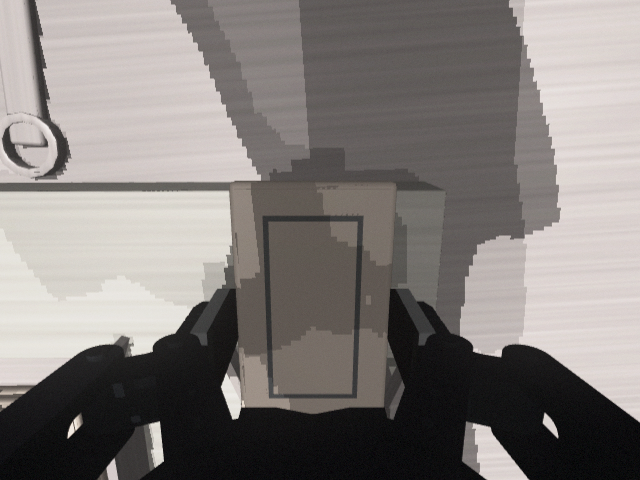

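View pics/c3.png

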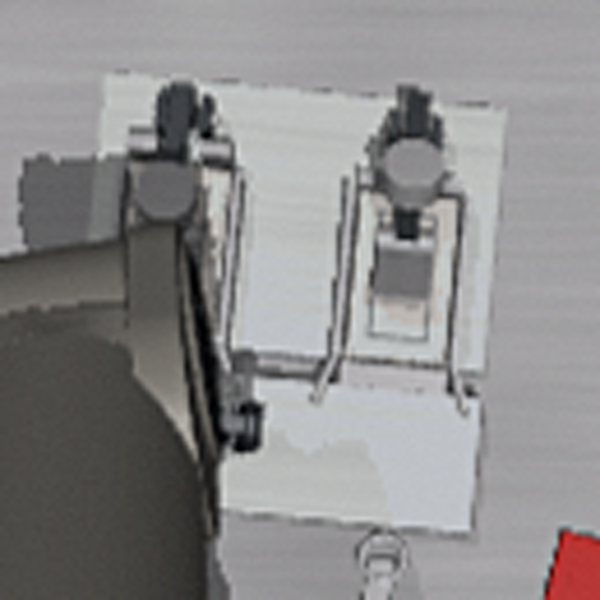

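The wrist view shows the lid above the deck: deck front edge at row ~190, the deck's front-left corner at (444,190), tail edge at row 182. I'll use that corner to check the rack pose.

Run:
```python
from h import *
w=load("w3");r=np.load('rack.npz');o,xa,ya=r['o'],r['xax'],r['yax']
im=cv2.imread('pics/w3.png');cv2.imwrite('pics/c4.png',cv2.resize(im[170:330,390:490],(500,800)[::1],interpolation=cv2.INTER_CUBIC)[:600])
for uv in((444,190),(444,300),(120,189)):
    X=ray(w,uv,.034)[0,:2]-o;print(uv,X@xa,X@ya)
```

```text
(444, 190) -0.0987107459089229 0.12594132989718412
(444, 300) -0.04669263066769985 0.13057719972590495
(120, 189) -0.09924947792582903 -0.0156018488414134
```

View pics/c4.png

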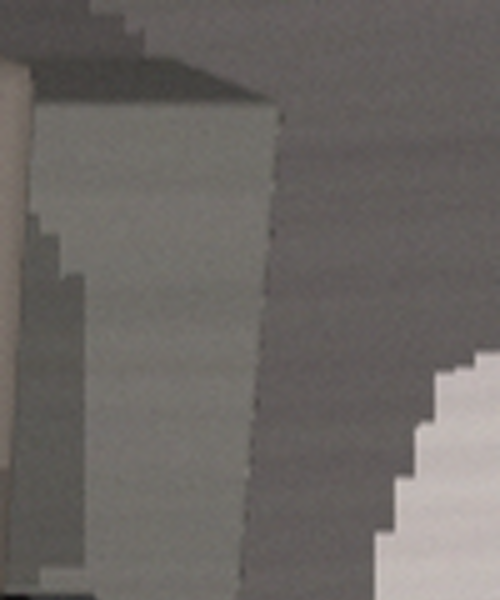

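The rack pose agrees within about 1 mm. Lowering onto the deck.

Request:
{"op": "send_rows", "data": {"series": [[[0,1,12,0,0,0],[0,1,19,0,0,0],[0,1,22,0,0,0],[0,1,23.5,0,0,0],[0,1,24,0,0,0],[0,1,24,0,0,0]]]}}

```text
time_s: 7.58
ee_pos: [0.5057, 0.1201, 0.0344]
tool_rot: [0.0, 0.034, 0.999, 0.0]
ft_force: [-0.4, -0.3, -1.0]
grip_width: 0.0589
```

Request:
{"op": "send_rows", "data": {"series": [[[0,0,0.5,0,0,0],[0,0,1,0,0,0],[0,0,1.5,0,0,0]]]}}

```text
time_s: 7.95
ee_pos: [0.5056, 0.1201, 0.033]
tool_rot: [0.0, 0.034, 0.999, 0.0]
ft_force: [-3.5, 0.0, 14.4]
grip_width: 0.0586
```

Deck contact. I'll release and rise, then look.

Request:
{"op": "send_rows", "data": {"series": [[[0,0,-1,0,0,0],[0,0,-1,0,0,0],[0,0,-1,0,0,0],[0,0,-10,0,0,0],[0,0,-40,0,0,0],[20,0,-70,0,0,0],[50,0,-70,0,0,0],[70,0,-70,0,0,0],[70,0,-70,0,0,0]]], "gripper": 75}}

```text
time_s: 9.07
ee_pos: [0.4349, 0.1251, 0.1034]
tool_rot: [0.0, 0.034, 0.999, 0.0]
ft_force: [1.1, -0.3, 0.3]
grip_width: 0.0748
```

Run:
```python
from bench import robot
from h import *
save(robot,"wrist","w5");save(robot,"scene","scene5");save(robot,"top","top5")
st=robot.sense();print(st['time_s'],st['ee_pos'],st['ft_force'],st['grip_width'],st['joint_pos'])
r=np.load('rack.npz');o,xa,ya=r['o'],r['xax'],r['yax']
print('rack pos',(st['ee_pos'][:2]-o)@xa,(st['ee_pos'][:2]-o)@ya)
for x,y,z in((-.130,.07,.0385),):
    print(rel(st,[*(o+x*xa+y*ya),z],176.04))
s=cv2.imread('pics/scene5.png');a=cv2.resize(s[235:365,255:405],(400,346),interpolation=cv2.INTER_CUBIC)
t=cv2.imread('pics/top5.png');b=cv2.resize(t[145:275,235:365],(346,346),interpolation=cv2.INTER_CUBIC);cv2.imwrite('pics/c5.png',np.hstack([a,b]))
```

```text
9.225 [0.43662621 0.12506423 0.10321244] [ 0.54422524  0.44612252 -0.22685292] 0.07500230193336904 [-0.68912742  0.24905673  0.3058186   2.21905957 -0.11716913  0.68701315
  1.20035816]
rack pos -0.12488672018377366 0.07064456912943719
(array([ 5.2, -0.7, 64.7]), array([0.0004, 0.0009, 0.0002]))
```

View pics/w5.png

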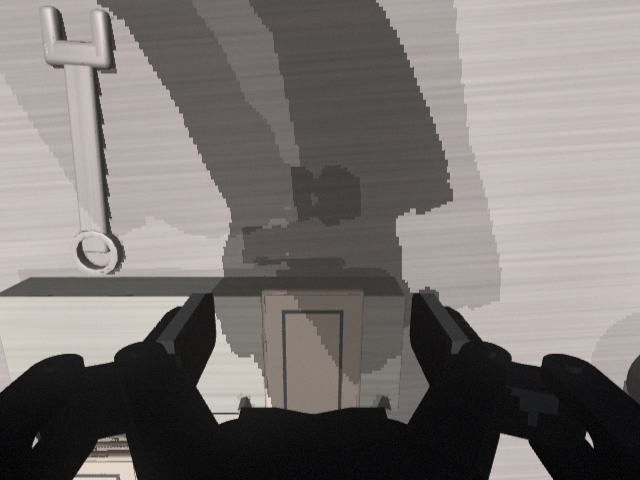

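View pics/c5.png

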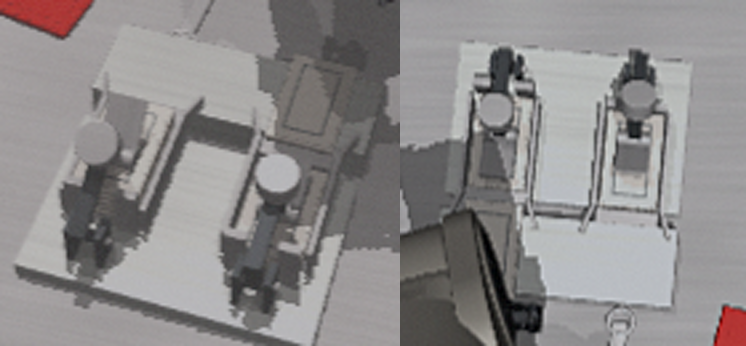

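Run:
```python
from h import *
w=load("w5");r=np.load('rack.npz');o,xa,ya=r['o'],r['xax'],r['yax']
for uv in((263,291.5),(362.5,291.5),(265,395),(358.5,395)):
    X=ray(w,uv,.042)[0,:2]-o;print(uv,X@xa,X@ya)
for uv in((100,296),(400,295)):
    X=ray(w,uv,.034)[0,:2]-o;print('deck',uv,X@xa,X@ya)
```

```text
(263, 291.5) -0.1047760236497383 0.042366874206547035
(362.5, 291.5) -0.10481290201270829 0.09984600985152861
(265, 395) -0.03500494329503207 0.0413041945909706
(358.5, 395) -0.03502604261346088 0.09982544305950347
deck (100, 296) -0.09838033098944898 -0.056945680168706145
deck (400, 295) -0.09914471783859898 0.12364227650631521
```

Request:
{"op": "send_rows", "data": {"series": [[[5,-0.5,0,0,0,0],[5,-0.5,0,0,0,0],[5,-0.5,20,0,0,0],[5,-0.5,40,0,0,0],[5,-0.5,55,0,0,0],[5,-0.5,62,0,0,0],[5,-0.5,66.5,0,0,0],[5,-0.5,66.5,0,0,0]]], "gripper": 25}}

```text
time_s: 10.22
ee_pos: [0.4308, 0.1247, 0.0364]
tool_rot: [-0.0, 0.034, 0.999, -0.0]
ft_force: [-0.6, -1.4, -0.6]
grip_width: 0.0251
```

Run:
```python
from bench import robot
from h import *
save(robot,"wrist","w6")
st=robot.sense();print(st['time_s'],st['ee_pos'],st['ft_force'],st['grip_width'])
r=np.load('rack.npz');o,xa,ya=r['o'],r['xax'],r['yax']
print('rack pos',(st['ee_pos'][:2]-o)@xa,(st['ee_pos'][:2]-o)@ya)
```

```text
10.275 [0.43091594 0.12482109 0.03656462] [-0.46655302 -0.20638764  0.01357684] 0.02517017283525329
rack pos -0.13056652773672633 0.07000733283037787
```

View pics/w6.png

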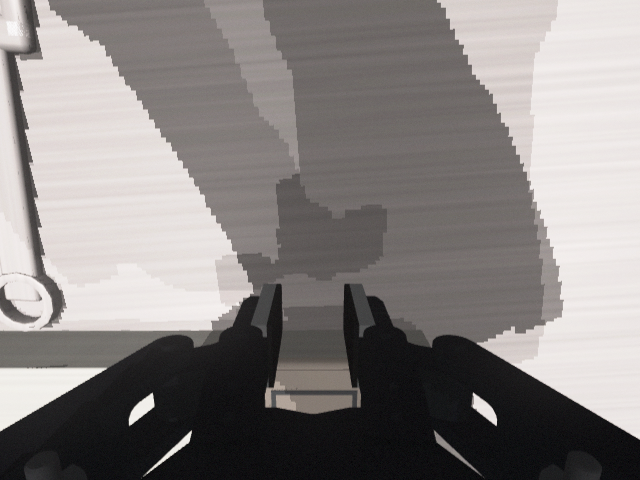

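The lid sits square, with its tail at x≈-105 mm and y≈+71 mm. I'll push it along the deck in short steps.

Request:
{"op": "send_rows", "data": {"series": [[[-5,0,0,0,0,0],[-10,0,0,0,0,0],[-14,0,0,0,0,0],[-18,0,0,0,0,0],[-22,0,0,0,0,0],[-26,0,0,0,0,0],[-30,0,0,0,0,0],[-34,0,0,0,0,0],[-38,0,0,0,0,0],[-42,0,0,0,0,0],[-46,0,0,0,0,0],[-46,0,0,0,0,0]]]}}

```text
time_s: 11.78
ee_pos: [0.477, 0.1216, 0.0363]
tool_rot: [0.0, 0.035, 0.999, -0.0]
ft_force: [-1.1, 0.1, -0.7]
grip_width: 0.0247
```

```bash
cat > lk.py <<'E'
import sys
from bench import robot
from h import *
tag=sys.argv[1]
save(robot,"scene","s"+tag);save(robot,"top","t"+tag)
st=robot.sense();print(st['time_s'],st['ee_pos'],st['ft_force'].round(2),st['grip_width'])
r=np.load('rack.npz');o,xa,ya=r['o'],r['xax'],r['yax']
print('rack pos',(st['ee_pos'][:2]-o)@xa,(st['ee_pos'][:2]-o)@ya,rel(st,st['ee_pos'],176.04)[1])
s=cv2.imread(f'pics/s{tag}.png');a=cv2.resize(s[235:365,255:405],(450,390),interpolation=cv2.INTER_CUBIC)
t=cv2.imread(f'pics/t{tag}.png');b=cv2.resize(t[145:275,235:350],(345,390),interpolation=cv2.INTER_CUBIC);cv2.imwrite(f'pics/c{tag}.png',np.hstack([a,b]))
E
python3 lk.py 7
```

```text
11.875 [0.47657969 0.12156471 0.03628422] [-0.43 -0.21  0.07] 0.024669994419359426
rack pos -0.08478690436826597 0.06991490017984642 [-0.0001 -0.0001  0.0002]
```

View pics/c7.png

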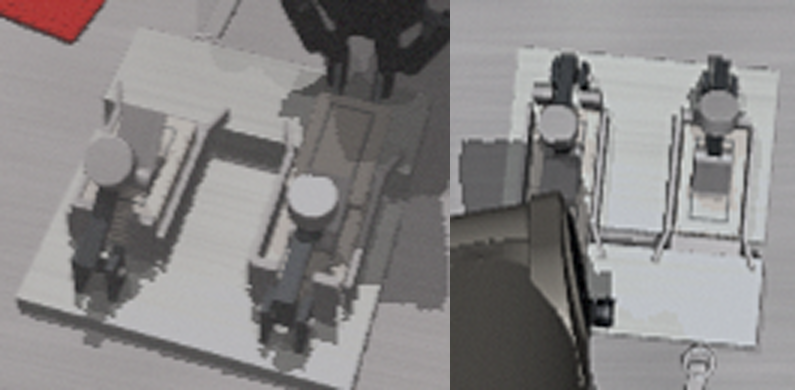

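The scene crop at (345,130) shows the lid square in the mouth, with its nose approaching the ramp. Continuing.

Request:
{"op": "send_rows", "data": {"series": [[[-2.5,0,0,0,0,0],[-5,0,0,0,0,0],[-7.5,0,0,0,0,0],[-10,0,0,0,0,0]]]}}

```text
time_s: 12.38
ee_pos: [0.4867, 0.1209, 0.0363]
tool_rot: [-0.0, 0.034, 0.999, -0.0]
ft_force: [-1.1, -0.6, 0.8]
grip_width: 0.025
```

Request:
{"op": "send_rows", "data": {"series": [[[-2.5,0,0,0,0,0],[-5,0,0,0,0,0],[-7.5,0,0,0,0,0],[-10,0,0,0,0,0]]]}}

```text
time_s: 12.88
ee_pos: [0.4956, 0.1202, 0.0361]
tool_rot: [-0.001, 0.034, 0.999, -0.0]
ft_force: [-7.0, 0.0, 4.7]
grip_width: 0.0252
```

Request:
{"op": "send_rows", "data": {"series": [[[-2.5,0,0,0,0,0],[-5,0,0,0,0,0],[-7.5,0,0,0,0,0],[-10,0,0,0,0,0]]]}}

```text
time_s: 13.38
ee_pos: [0.5056, 0.1195, 0.036]
tool_rot: [-0.001, 0.034, 0.999, -0.0]
ft_force: [-6.5, 0.3, 3.3]
grip_width: 0.025
```

```bash
python3 lk.py 8
```

```text
13.475 [0.50590201 0.11945219 0.03608274] [-5.13 -0.15  2.13] 0.025297792719365744
rack pos -0.05538870171521197 0.0698341130748153 [-0.0004 -0.0016  0.0003]
```

View pics/c8.png

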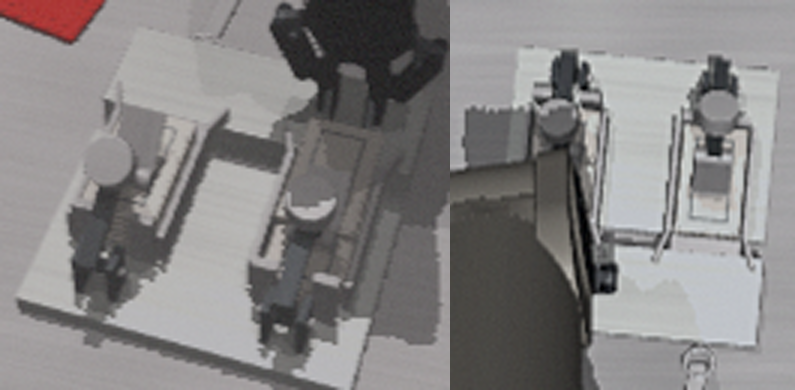

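The push force is about 6 N and the arm is lifting. Carrying on carefully.

Request:
{"op": "send_rows", "data": {"series": [[[-2.5,0,0,0,0,0],[-5,0,0,0,0,0],[-7.5,0,0,0,0,0],[-10,0,0,0,0,0]]]}}

```text
time_s: 13.98
ee_pos: [0.5158, 0.1188, 0.0361]
tool_rot: [-0.001, 0.034, 0.999, -0.0]
ft_force: [-0.6, -0.1, 0.6]
grip_width: 0.025
```

Request:
{"op": "send_rows", "data": {"series": [[[-2,0,0,0,0,0],[-4,0,0,0,0,0],[-6,0,0,0,0,0],[-8,0,0,0,0,0]]]}}

```text
time_s: 14.48
ee_pos: [0.5246, 0.1183, 0.0363]
tool_rot: [-0.0, 0.034, 0.999, -0.0]
ft_force: [-3.4, -0.3, -0.1]
grip_width: 0.0248
```

```bash
python3 lk.py 9
```

```text
14.575 [0.52482201 0.11827941 0.03631323] [-1.43  0.31 -1.4 ] 0.02509207089849275
rack pos -0.03643288848374548 0.06997183683465857 [-0.      0.0003  0.0002]
```

View pics/c9.png

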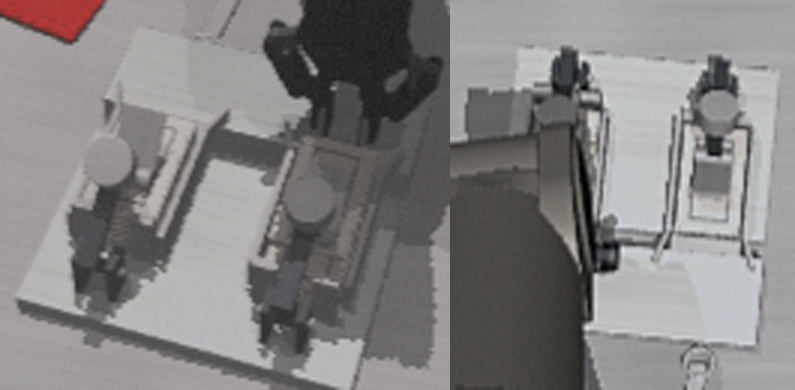

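Lid under the arm, with friction at about 2 N. Next I'll estimate the stop posts from the first depth image, so I know where to go slow.

Run:
```python
from h import *
r=np.load('rack.npz');o,xa,ya=r['o'],r['xax'],r['yax']
for tag in('top1','top5','t9'):
    Q=cloud(load(tag)).reshape(-1,3);rx=(Q[:,:2]-o)@xa;ry=(Q[:,:2]-o)@ya
    for s,n in((1,'L'),(-1,'R')):
        k=(Q[:,2]>.05)&(Q[:,2]<.072)&(abs(abs(ry-s*.07)-.023)<.006)&(rx>.09)&(rx<.135)
        print(tag,n,k.sum(),np.percentile(rx[k]*1000,[2,10,50,90,98]).round(1) if k.sum() else '',np.median(Q[k,2]) if k.sum() else '')
```

```text
top1 L 34 [108.1 108.4 111.2 115.2 116.3] 0.06234798902824101
top1 R 54 [ 90.8  91.9  99.3 105.6 107. ] 0.05730010981260747
top5 L 35 [108.  108.4 110.9 114.7 116.1] 0.06413299349742399
top5 R 56 [ 90.7  91.7  99.2 105.3 106.5] 0.05743478343408717
t9 L 34 [108.3 108.7 111.2 115.3 116.6] 0.06252895003904771
t9 R 54 [ 90.8  92.2  99.4 105.4 106.8] 0.05797478866881386
```

The left stop's face should be near x≈107, so the TCP should stop at about -4. Going to -16, then in 1 mm steps.

Request:
{"op": "send_rows", "data": {"series": [[[-2,0,0,0,0,0],[-4,0,0,0,0,0],[-6,0,0,0,0,0],[-8,0,0,0,0,0],[-10,0,0,0,0,0]]]}}

```text
time_s: 15.2
ee_pos: [0.5346, 0.1176, 0.0363]
tool_rot: [-0.0, 0.034, 0.999, -0.0]
ft_force: [-2.3, -0.3, -0.9]
grip_width: 0.0252
```

Request:
{"op": "send_rows", "data": {"series": [[[-1.5,0,0,0,0,0],[-3,0,0,0,0,0],[-4.5,0,0,0,0,0],[-6,0,0,0,0,0]]]}}

```text
time_s: 15.7
ee_pos: [0.5406, 0.1172, 0.0363]
tool_rot: [-0.0, 0.034, 0.999, -0.0]
ft_force: [-2.9, 0.2, -1.6]
grip_width: 0.0251
```

Request:
{"op": "send_rows", "data": {"series": [[[-1,0,0,0,0,0],[-2,0,0,0,0,0],[-3,0,0,0,0,0],[-4,0,0,0,0,0]]]}}

```text
time_s: 16.2
ee_pos: [0.5445, 0.1169, 0.0363]
tool_rot: [-0.0, 0.034, 0.999, -0.0]
ft_force: [-1.6, -0.3, -0.6]
grip_width: 0.0252
```

```bash
python3 lk.py 10
```

```text
16.3 [0.54463238 0.1168976  0.036334  ] [-2.14 -0.38 -1.02] 0.02487512353684351
rack pos -0.016574379024152274 0.06996257382966109 [0.     0.0002 0.0002]
```

View pics/c10.png

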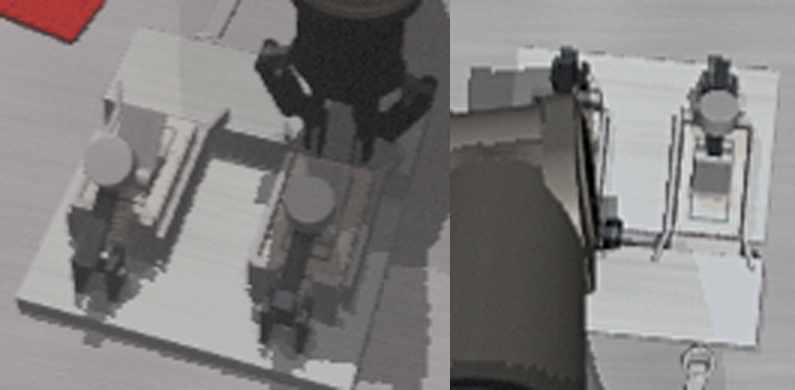

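Request:
{"op": "send_rows", "data": {"series": [[[-1,0,0,0,0,0],[-2,0,0,0,0,0]]]}}

```text
time_s: 16.55
ee_pos: [0.5465, 0.1168, 0.0363]
tool_rot: [-0.0, 0.034, 0.999, -0.0]
ft_force: [-2.8, -0.7, -1.5]
grip_width: 0.0251
```

Request:
{"op": "send_rows", "data": {"series": [[[-1,0,0,0,0,0],[-2,0,0,0,0,0]]]}}

```text
time_s: 16.8
ee_pos: [0.5485, 0.1166, 0.0363]
tool_rot: [-0.0, 0.034, 0.999, -0.0]
ft_force: [-2.2, 0.7, -1.4]
grip_width: 0.025
```

Request:
{"op": "send_rows", "data": {"series": [[[-0.5,0,0,0,0,0],[-1,0,0,0,0,0]]]}}

```text
time_s: 17.05
ee_pos: [0.5495, 0.1166, 0.0363]
tool_rot: [-0.0, 0.034, 0.999, -0.0]
ft_force: [-3.2, 0.6, -1.2]
grip_width: 0.025
```

Request:
{"op": "send_rows", "data": {"series": [[[-0.5,0,0,0,0,0],[-1,0,0,0,0,0]]]}}

```text
time_s: 17.3
ee_pos: [0.5505, 0.1165, 0.0363]
tool_rot: [-0.0, 0.034, 0.999, -0.0]
ft_force: [-2.1, -1.0, -1.1]
grip_width: 0.0251
```

Request:
{"op": "send_rows", "data": {"series": [[[-0.5,0,0,0,0,0],[-1,0,0,0,0,0]]]}}

```text
time_s: 17.55
ee_pos: [0.5515, 0.1164, 0.0363]
tool_rot: [-0.0, 0.034, 0.999, -0.0]
ft_force: [-2.3, 1.1, -2.1]
grip_width: 0.0253
```

Request:
{"op": "send_rows", "data": {"series": [[[-0.5,0,0,0,0,0],[-1,0,0,0,0,0]]]}}

```text
time_s: 17.8
ee_pos: [0.5524, 0.1163, 0.0363]
tool_rot: [-0.0, 0.034, 0.999, -0.0]
ft_force: [-2.0, 1.2, -1.5]
grip_width: 0.0249
```

Request:
{"op": "send_rows", "data": {"series": [[[-0.5,0,0,0,0,0],[-1,0,0,0,0,0]]]}}

```text
time_s: 18.05
ee_pos: [0.5534, 0.1163, 0.0363]
tool_rot: [-0.0, 0.034, 0.999, -0.0]
ft_force: [-2.0, -0.1, -2.2]
grip_width: 0.0251
```

Request:
{"op": "send_rows", "data": {"series": [[[-0.5,0,0,0,0,0],[-1,0,0,0,0,0]]]}}

```text
time_s: 18.3
ee_pos: [0.5545, 0.1162, 0.0363]
tool_rot: [-0.0, 0.034, 0.999, -0.0]
ft_force: [-1.7, 0.1, -1.1]
grip_width: 0.0251
```

Request:
{"op": "send_rows", "data": {"series": [[[-0.5,0,0,0,0,0],[-1,0,0,0,0,0]]]}}

```text
time_s: 18.55
ee_pos: [0.5555, 0.1162, 0.0363]
tool_rot: [-0.0, 0.034, 0.999, -0.0]
ft_force: [-2.3, 0.1, -1.7]
grip_width: 0.0252
```

Request:
{"op": "send_rows", "data": {"series": [[[-0.5,0,0,0,0,0],[-1,0,0,0,0,0]]]}}

```text
time_s: 18.8
ee_pos: [0.5564, 0.1161, 0.0363]
tool_rot: [-0.0, 0.034, 0.999, -0.0]
ft_force: [-2.3, -0.1, -1.4]
grip_width: 0.0251
```

Request:
{"op": "send_rows", "data": {"series": [[[-0.5,0,0,0,0,0],[-1,0,0,0,0,0]]]}}

```text
time_s: 19.05
ee_pos: [0.5574, 0.116, 0.0363]
tool_rot: [-0.0, 0.034, 0.999, -0.0]
ft_force: [-3.5, 0.5, -1.7]
grip_width: 0.025
```

Request:
{"op": "send_rows", "data": {"series": [[[-0.5,0,0,0,0,0],[-1,0,0,0,0,0]]]}}

```text
time_s: 19.3
ee_pos: [0.5585, 0.116, 0.0363]
tool_rot: [-0.0, 0.034, 0.999, -0.0]
ft_force: [-2.3, 0.8, -0.7]
grip_width: 0.025
```

Request:
{"op": "send_rows", "data": {"series": [[[-0.5,0,0,0,0,0],[-1,0,0,0,0,0]]]}}

```text
time_s: 19.55
ee_pos: [0.5599, 0.1159, 0.0365]
tool_rot: [0.0, 0.034, 0.999, 0.0]
ft_force: [-1.2, 0.5, 0.4]
grip_width: 0.0252
```

```bash
python3 lk.py 11
```

```text
19.65 [0.55975299 0.11591916 0.03646938] [-0.44 -0.9  -0.31] 0.0250651119572611
rack pos -0.001422304669845186 0.0700315752585258 [0.0002 0.0005 0.0002]
```

View pics/c11.png

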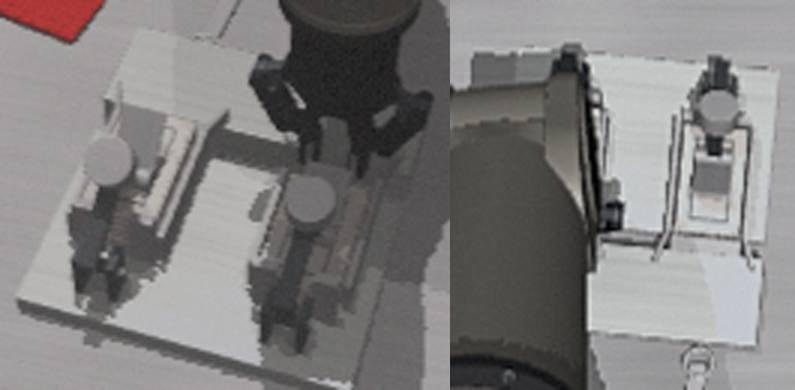

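The force fell to about 0, so the tail may already have dropped off the sill. I'll feel another millimetre for the stop.

Request:
{"op": "send_rows", "data": {"series": [[[-0.5,0,0,0,0,0],[-1,0,0,0,0,0]]]}}

```text
time_s: 19.9
ee_pos: [0.5601, 0.1158, 0.0363]
tool_rot: [-0.0, 0.034, 0.999, -0.0]
ft_force: [-5.0, 0.7, 4.0]
grip_width: 0.0253
```

Request:
{"op": "send_rows", "data": {"series": [[[-0.25,0,0,0,0,0],[-0.5,0,0,0,0,0]]]}}

```text
time_s: 20.15
ee_pos: [0.5603, 0.1158, 0.0362]
tool_rot: [-0.001, 0.034, 0.999, -0.0]
ft_force: [-7.0, 1.4, 4.6]
grip_width: 0.0248
```

The force rises while the tip stalls (0.4 mm of travel for 1.5 mm commanded), so that's the end stop, at a gentle 7 N. Backing off to look.

Request:
{"op": "send_rows", "data": {"series": [[[1,0,0,0,0,0],[4,0,0,0,0,0],[9,0,0,0,0,0],[20,0,0,0,0,0],[40,0,0,0,0,0],[70,0,-10,0,0,0],[100,0,-50,0,0,0],[120,0,-90,0,0,0],[120,0,-90,0,0,0]]]}}

```text
time_s: 21.28
ee_pos: [0.4408, 0.1249, 0.1287]
tool_rot: [0.002, 0.034, 0.999, 0.002]
ft_force: [0.7, 0.4, 0.3]
grip_width: 0.0249
```

```bash
python3 lk.py 12
python3 - <<'E'
from bench import robot
from h import *
save(robot,"wrist","w12")
r=np.load('rack.npz');o,xa,ya=r['o'],r['xax'],r['yax']
for tag in('t12','s12'):
  Q=cloud(load(tag)).reshape(-1,3);rx=(Q[:,:2]-o)@xa;ry=(Q[:,:2]-o)@ya
  for y0 in(.046,.07,.094):
    print(tag,y0,[(int(a*1000),int(np.median(Q[k,2])*1000)) for a in np.arange(-.035,.125,.008) for k in [(abs(rx-a)<.004)&(abs(ry-y0)<.005)&(Q[:,2]<.2)] if k.sum()>2])
E
```

```text
21.375 [0.44095625 0.12437619 0.12654581] [ 0.04 -0.19 -0.85] 0.025176896095071555
rack pos -0.12051947403670943 0.0702574578079325 [0.001  0.0009 0.001 ]
t12 0.046 [(-35, 33), (-27, 35), (-19, 33), (-11, 34), (-3, 34), (4, 35), (12, 37), (20, 37), (28, 37), (37, 37), (45, 39), (52, 38), (61, 37), (69, 37), (77, 39), (84, 38), (93, 38), (101, 39), (109, 46), (117, 62)]
t12 0.07 [(-35, 32), (-27, 33), (-19, 32), (-11, 32), (-3, 33), (4, 33), (12, 38), (20, 67), (28, 63), (37, 60), (45, 52), (52, 49), (61, 60), (69, 110), (77, 115), (84, 113), (93, 110), (101, 108), (109, 86), (117, 80)]
t12 0.094 [(-11, 33), (-3, 33), (4, 32), (12, 38), (20, 39), (28, 38), (37, 38), (45, 37), (52, 36), (61, 36), (69, 37), (77, 37), (109, 61), (117, 63)]
s12 0.046 [(-35, 34), (-27, 34), (-19, 33), (-11, 33), (-3, 34), (4, 34), (12, 37), (20, 39), (45, 37), (52, 38), (61, 38), (69, 37), (77, 38), (84, 38), (93, 39), (109, 64), (117, 40)]
s12 0.07 [(-35, 34), (-27, 33), (-19, 34), (-11, 33), (20, 69), (28, 67), (69, 116), (77, 117), (84, 114), (93, 111), (101, 99), (109, 85), (117, 83)]
s12 0.094 [(-35, 34), (-27, 33), (-19, 34), (-11, 34), (-3, 33), (4, 34), (12, 37), (20, 39), (28, 40), (37, 39), (45, 39), (52, 39), (61, 38), (69, 39), (77, 39), (84, 40), (93, 41), (109, 63), (117, 39)]
```

View pics/c12.png

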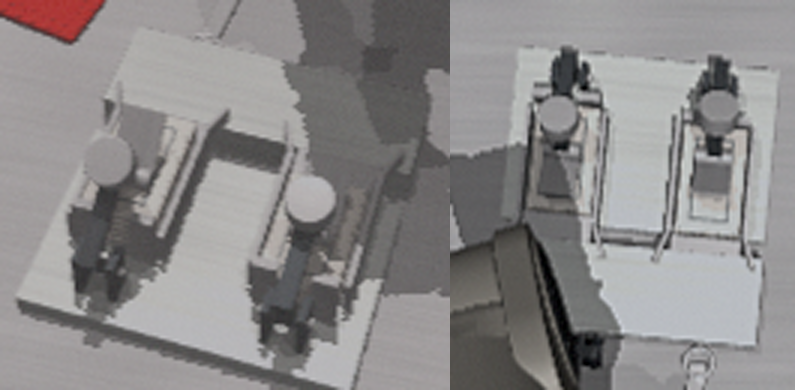

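View pics/w12.png

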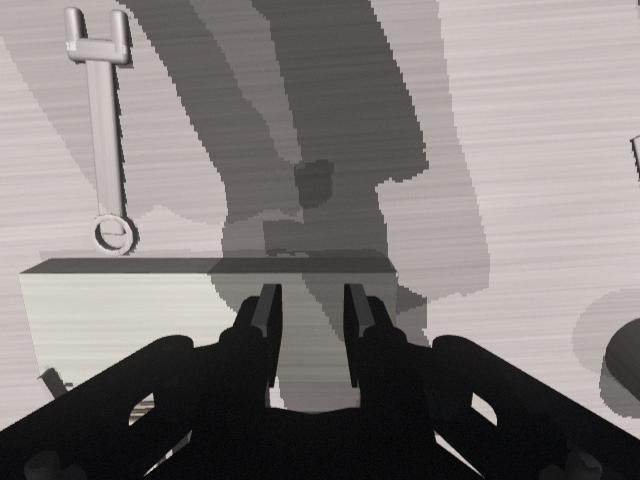

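Top and scene depth agree: the lid top is at 37–40 mm from x≈12 to 101 (expected 39), flat and below the 42 mm it would read on the deck. The arm is on it. Last, a check that everything else is unmoved.

Run:
```python
from bench import robot
from h import *
save(robot,"top","t13")
a=load('top1');b=load('t13')
A=cloud(a)[...,2];B=cloud(b)[...,2]
A,B=[cv2.medianBlur(x.astype(np.float32),5) for x in(A,B)]
m=(abs(A-B)>.012).astype(np.uint8);m=cv2.morphologyEx(m,cv2.MORPH_OPEN,np.ones((3,3)))
n,l,s,c=cv2.connectedComponentsWithStats(m)
for i in range(1,n): print(s[i].tolist(),c[i].round())
r=np.load('rack.npz');o,xa,ya=r['o'],r['xax'],r['yax']
for tag in('top1','t12','t13'):
    Q=cloud(load(tag)).reshape(-1,3);rx=(Q[:,:2]-o)@xa;ry=(Q[:,:2]-o)@ya
    for y in(.07,-.07):
        k=(Q[:,2]>.1)&(Q[:,2]<.14)&(abs(ry-y)<.02)&(rx>.05)&(rx<.12);print(tag,y,k.sum(),Q[k,2].mean().round(4),rx[k].mean().round(4))
print(robot.sense()['time_s'])
```

```text
[265, 177, 13, 5, 44] [271. 179.]
[270, 192, 3, 3, 9] [271. 193.]
[265, 199, 12, 10, 88] [270. 204.]
[180, 219, 177, 261, 23474] [258. 372.]
[0, 314, 58, 40, 1443] [ 23. 336.]
[0, 388, 91, 92, 4934] [ 33. 446.]
top1 0.07 148 0.107 0.0751
top1 -0.07 174 0.1227 0.0967
t12 0.07 163 0.1122 0.0811
t12 -0.07 175 0.1226 0.0968
t13 0.07 164 0.1125 0.0809
t13 -0.07 175 0.1224 0.0968
21.475
```

Only the left-lane arm and lid (and the robot itself) changed. The right pile and its arm are as before, and the bystanders haven't moved. Handing in.

```bash
python3 -c "
from bench import robot
print(robot.job_done())"
```

```text
the job is handed in; nothing more can be done
None
```

The lid is in the left lane, the one holding two lids, lying flat on the short pile with the arm resting on it. I gripped it across its width, set it on the deck and pushed it from behind with the fingers 25 mm apart.

- **End stop:** pushing took about 2 N while the lid slid under the arm. The force dropped briefly, then rose to 7 N while the tool stalled, so I took that as the stop and backed off.
- **Lid seated:** after I backed off, depth from both the top and scene cameras put the lid's top at about 36–41 mm along its length. It should be 39 mm when seated, and would be 42 mm on the deck.
- **Rest of the scene:** a before/after comparison of the top view showed changes only at the left lane and the robot; the view under the arm was not compared. The full pile's arm is unchanged, and the robot was touching nothing at hand-in, at about 21.5 s.
- **Disagreements:** early estimates of the loose lid's position differed by up to about 9 mm between views. I used the closer wrist view for the grasp. The force drop just before the stop suggests the tail may have dropped slightly before I backed off, but the final state looks right.

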